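# Set the slide gate of the square glaze-material hopper

## Robot

A 6-joint arm with a two-finger parallel gripper is mounted at the origin on the work surface. World frame = base frame: x ahead of the robot, y to its left, z up, the work surface at z = 0. Lengths are in m, angles in rad, forces in N, time in s.
With the tool pointing down it reaches from about 0.35 to 0.775 m from the base axis. Payload 5.5 kg.
Tool frame: the origin (TCP) lies between the finger pads; the fingertips stand 11 mm ahead of it and the grasp point (between the pads) lies 8 mm behind it (tips_ahead is the distance from the TCP to the fingertips, in m); z points along the fingers, y is the line along which they close (so a half turn about z gives the same grasp; the last joint's range is limited). The gripper opens to 85 mm and grips with 20 to 120 N. Pads are 22 mm wide; open, the fingers measure 114 mm over their backs; the gripper's body (76 mm by 85 mm) begins 54 mm behind the grasp point. The pads swing forward as they close: fully open they stand 13 mm farther back than shut.
Start: joints at [0.971, 0.313, 0.046, 1.304, 0, 1.431], TCP at [0.255, 0.515, 0.242] pointing down, gripper open.
Joint ranges: [-2.76, 2.76], [-0.86, 1.69], [-1.03, 1.26], [-2.2, 2.34], [-1.47, 1.5], [-3.14, 3.14]. Speed limits (rad/s): [2.57, 2.57, 3.14, 3.14, 3.14, 3.14].

## Interface

Orientations are given as a unit quaternion [w, x, y, z].
In Python, from workcell import * gives the robot as it stands. The module is installed in compiled form; this text tells all that it offers.
- The arm moves only by the tool jog_arm, never from a script. Its argument "moves" is a list of rows, each an object with "fingers": the closure, from 0 (fully open) to 1 (shut); "slide": the shift along the tool's x, y, z in mm, a list of three; "angular": the turn, a rotation vector about the tool's x, y, z in degrees, a list of three. A call has 1 to 10 rows; each row is the pose to reach, as a shift and turn from the pose commanded when the call began, along the tool's axes at that moment; what a row does not reach only later rows make up. A row lasts 1/12 s, in which the tool goes at most 41.7 mm and 7.16 degrees, less where a joint would pass 70% of its speed; a pose out of reach is approached as far as the arm can. A call with a gripper value outside its range is refused whole. The fingers move at their own pace and stop on an object; "squeeze" is the grip in N (left out, the last holds). Time passes only in rows, so rows that repeat a pose let the fingers close. It gives the time, the measured TCP pose, the force, the opening and the grip force at its end, in the units of the state.
- get_state(): the state, without advancing time (a new reading comes with each control period).
- read_camera(name): name is "scene" or "top"; returns a dict with "color" (384x512x3 uint8, red, green, blue), "fovy" (degrees; the focal length in pixels is half the picture's height over the tangent of half this angle, whatever the lens; pixels are square), "cx", "cy" (the principal point, pixels), "world_from_camera" (4x4, takes a point from camera to world coordinates). Camera axes: x right, y down, z forward; pixel columns grow to the right and rows downward; lengths in m; the calibration is good to about 2 mm. A picture is of the moment at which its call begins. There is no depth.
- hand_in(): hands the job in; it is judged then, once.
Trained networks look in a picture, given as the dict that the camera call returned (one of the last four; its "shot" number tells which), for a name from the list of things; names that differ only in an ending like _2 or _b are one class to them, and where a whole thing is asked for, a point or a joint stands for the part that bears it (a point fixed in the world has none). Each returns a list of dicts, best first, with "p" (0 to 1); they miss things now and then, are a little off and sometimes report something else, mostly with a low value. They report only what shows in the picture. A call takes as long as a camera call.
- look_for(target, picture): "point" ([column, row] in pixels, amid what is visible of it).
- tip_of(target, picture): "point" ([column, row] in pixels: a listed point, or the origin of a listed thing).
The state is a dict: "clock": time; "joint_pos": joint angles; "qvel": joint speeds; "tau": joint torques, N m; "tcp_pos": TCP position; "orientation": TCP orientation; "wrist_force": force on the tool from outside, world axes, zero at the start; "ft_torque": the same for the moment, N m; "finger_gap": finger opening in m; "grip_force": force on a finger pad.
Only numpy, scipy, OpenCV 4.12 (cv2) and the standard library are available. Lean on these libraries where they do the work, as an engineer would, in place of code of your own. Each camera call takes 0.05 s, during which the arm holds its last target. There are 200 camera calls.

## Task

Two bench hoppers stand side by side over mixing bowls. Pull the slide gate of the square hopper out by its upright tab until the tab stands level with the pointer clamped on its rail, then let go. Leave the gate of the round hopper as it is.

Things in the scene. Friction and masses are not known exactly. Their poses are not given: they have to be found in the camera images.
- square_gate (a joint): How far the square hopper's slide gate is drawn out, in m: 0 shut, 0.105 at its stop; it starts at 0 to 0.015. The gate is a level steel strip between two guide rails; it is stiff (about 9 N of sliding friction, a little more when moved fast) and stays where it is left.
- square_gate_tab (a point): Point in the upright black pull tab of the square hopper's gate: plate 40 mm wide (x), 10 mm thick (y). It is central, 20 mm below the tab's top edge, 35 mm above the steel gate strip. +y: level, the way the gate pulls out; z up. Guide rails 32 to 44 mm either side end 27 mm below the point. Hopper (130 mm square, square lid) begins 92 mm behind (-y), gate shut; its top is 135 mm above the point.
- marker: Fixed pointer clamped on the +x guide rail of the square hopper: dark block 20 x 14 x 10 mm, upright light-metal pointer 14 mm wide, 6 mm thick (y), top 40 mm above the rail. Origin on the rail top under the pointer, 38 mm to the +x side of the gate's middle line; axes as the tab's. Tab and pointer are level when equal along y; at the start the tab is 40 to 85 mm short.
- round_gate_tab (a point): The same point in the like tab of the round hopper's gate (round lid 138 mm across, its own pointer), parallel to the square one, 160 mm to one side, nearer the robot or farther. This gate stays as it is.

How it is judged:
By the outcome, as a careful person would: the job done as asked, in the order asked, and still so for the second after the job is handed in, with the robot touching nothing.
It also fails if it takes over 32 s, if anything falls off the work surface, if the arm or the gripper's body presses on something with over 40 N, if the wrist force passes 120 N, or if a joint passes its speed limit or range.

## Working session

There is one attempt and no reset: what is moved stays moved. The work goes in short steps, Python scripts to look and compute and a tool call to move; the robot and the scene stay as the last step left them, time stands still between calls to the robot, and variables do not carry over. Pictures are saved under pics/ and viewed, at most 10 in all, crops included, and the job is handed in when it is done.

Besides the shell and the picture viewer there is one more tool, called after "Call:" in YAML: its name, and indented under it one key for each argument. jog_arm: Moves the arm, as the interface text tells. Its arguments: {"type":"object","properties":{"moves":{"type":"array","items":{"type":"object","properties":{"fingers":{"type":"number"},"slide":{"type":"array","items":{"type":"number"}},"angular":{"type":"array","items":{"type":"number"}}}}},"squeeze":{"type":"number"}},"required":["moves"]}

```bash
mkdir -p pics; cat > h.py <<'E'
from workcell import *
import numpy as np, cv2
def ray(p,uv):
    f=p["color"].shape[0]/2/np.tan(np.radians(p["fovy"])/2)
    T=np.array(p["world_from_camera"]);d=T[:3,:3]@np.array([(uv[0]-p["cx"])/f,(uv[1]-p["cy"])/f,1])
    return T[:3,3],d/np.linalg.norm(d)
def tri(rs):
    A=[];b=[]
    for o,d in rs:
        P=np.eye(3)-np.outer(d,d);A.append(P);b.append(P@o)
    x=np.linalg.lstsq(np.vstack(A),np.hstack(b),rcond=None)[0]
    return x,[np.linalg.norm((np.eye(3)-np.outer(d,d))@(x-o)) for o,d in rs]
def proj(p,X):
    f=p["color"].shape[0]/2/np.tan(np.radians(p["fovy"])/2)
    T=np.array(p["world_from_camera"]);c=T[:3,:3].T@(np.asarray(X)-T[:3,3])
    return c[:2]/c[2]*f+[p["cx"],p["cy"]]
def atz(r,z): return r[0]+r[1]*(z-r[0][2])/r[1][2]
E
python3 - <<'E'
from h import *
ps={}
for n in("scene","top"):
    p=ps[n]=read_camera(n);cv2.imwrite(f"pics/{n}0.png",p["color"][...,::-1])
    print(n,p["fovy"],np.round(p["world_from_camera"],3).tolist())
for t in("square_gate_tab","marker","round_gate_tab"):
    R=[]
    for n in ps:
        r=tip_of(t,ps[n]);print(t,n,[(np.round(q["point"],1).tolist(),round(q["p"],2)) for q in r[:3]])
        if r:R.append(ray(ps[n],r[0]["point"]))
    if len(R)==2:print(tri(R))
s=get_state();print(s["orientation"],s["tcp_pos"],s["clock"],s["wrist_force"])
E
```

```text
scene 49.32129280000409 [[-0.693, 0.417, -0.588, 1.033], [0.721, 0.414, -0.556, 0.434], [0.012, -0.809, -0.587, 0.592], [0.0, 0.0, 0.0, 1.0]]
top 55.84511350418592 [[-0.018, -0.989, 0.144, 0.465], [-1.0, 0.02, 0.015, 0.002], [-0.018, -0.143, -0.99, 0.874], [0.0, 0.0, 0.0, 1.0]]
square_gate_tab scene [([210.3, 186.2], 0.58)]
square_gate_tab top [([288.4, 146.5], 0.92)]
(array([ 0.66073712, -0.04602639,  0.16297512]), [np.float64(0.0021621221093578225), np.float64(0.002162122109357279)])
marker scene [([214.9, 224.3], 0.7)]
marker top [([260.4, 130.6], 0.64)]
(array([0.70309558, 0.01123094, 0.13550015]), [np.float64(0.0008098622677975843), np.float64(0.000809862267797792)])
round_gate_tab scene [([277.4, 155.0], 0.83)]
round_gate_tab top [([285.8, 226.2], 0.79)]
(array([ 0.49948367, -0.03527392,  0.16313454]), [np.float64(0.0005756566835840541), np.float64(0.0005756566835837276)])
[-2.24490628e-05  2.27875561e-01  9.73690259e-01 -8.78875821e-05] [0.25515833 0.51525969 0.24218046] 0.4 [-0.16253138  1.27157898 -0.16016854]
```

View pics/scene0.png

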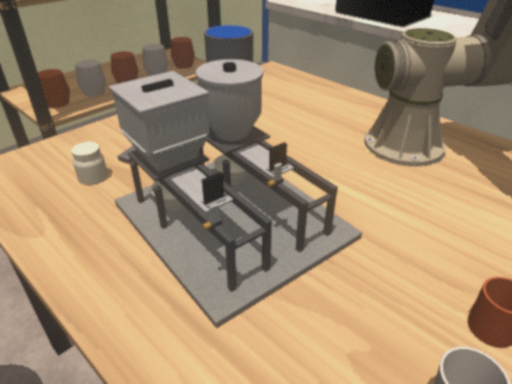

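View pics/top0.png

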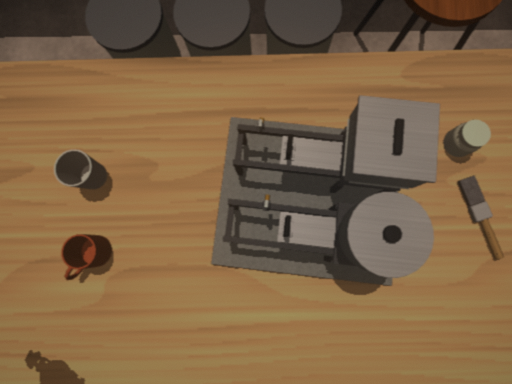

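The scene view shows the square hopper with its tab at (212,187) and its pointer at (211,215). In the top view the tab is at (289,148) and the pointer at (261,125), on the outer rail. The network points agree with this. I'll zoom in to refine the yaw and the y offsets.

```bash
python3 - <<'E'
import cv2
a=cv2.imread("pics/top0.png")[105:185,225:355];b=cv2.imread("pics/scene0.png")[150:250,150:280]
cv2.imwrite("pics/c0.png",cv2.vconcat([cv2.resize(x,None,fx=f,fy=f,interpolation=cv2.INTER_CUBIC)[:h,:520] for x,f,h in((a,4,320),)]))
cv2.imwrite("pics/c1.png",cv2.resize(b,None,fx=5,fy=5,interpolation=cv2.INTER_CUBIC))
E
```

```text
(no output)
```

View pics/c0.png

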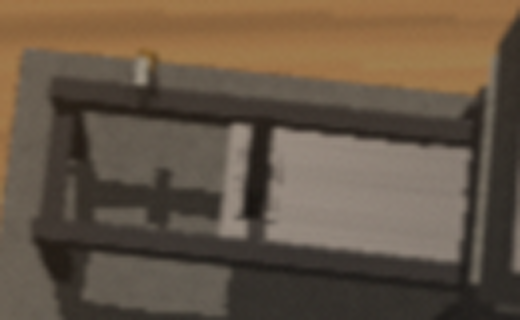

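View pics/c1.png

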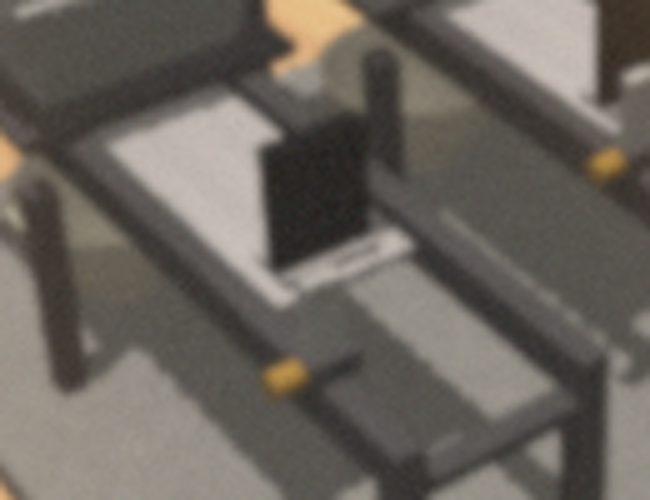

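The zoomed crops show the tab top edge at about (289,150) in the top view and the pointer at (261,122). The rail's outer edge runs from (238,125) to (342,134). In the scene view the pointer rises from the block at (213,223).

```bash
python3 - <<'E'
from h import *
p=read_camera("top");s=read_camera("scene")
for a,b in(((238,125),(342.5,134.5)),((235,165.75),(340,176.25))):
    A,B=atz(ray(p,a),.136),atz(ray(p,b),.136);d=A-B;print(A,B,np.degrees(np.arctan2(-d[0],d[1])))
R={}
for t in("square_gate_tab","marker","round_gate_tab"):
    x,e=tri([ray(c,tip_of(t,c)[0]["point"]) for c in(p,s)]);R[t]=x;print(t,x.round(4),np.round(e,4))
for deg in(3,4,5):
    a=np.radians(deg);ex=np.array([np.cos(a),-np.sin(a),0]);ey=np.array([np.sin(a),np.cos(a),0])
    v=R["marker"]-R["square_gate_tab"];w=R["round_gate_tab"]-R["square_gate_tab"]
    print(deg,(v@ex).round(4),(v@ey).round(4),(w@ex).round(4),(w@ey).round(4))
# tab top edge in top crop, z=.183
for q in((290.5,136.5),(288.5,159)):print("tabtop",atz(ray(p,q),.183))
print("ptrtop",atz(ray(p,(261,119)),.176),"ptrbase",atz(ray(p,(261,127.5)),.136))
E
```

```text
[0.71573027 0.05901647 0.136     ] [ 0.6898727  -0.16025915  0.136     ] -6.725415060419897
[0.6277828  0.06601613 0.136     ] [ 0.60101348 -0.1507006   0.136     ] -7.04162775417386
square_gate_tab [0.6109 0.0028 0.2435] [0.0475 0.0475]
marker [0.7026 0.0112 0.1379] [0.0006 0.0006]
round_gate_tab [ 0.4997 -0.0315  0.1615] [0.0016 0.0016]
3 0.0911 0.0132 -0.1092 -0.04
4 0.0909 0.0148 -0.1085 -0.0419
5 0.0906 0.0163 -0.1078 -0.0438
tabtop [ 0.67385335 -0.04785965  0.183     ]
tabtop [ 0.62863247 -0.04264152  0.183     ]
ptrtop [0.71355574 0.00963268 0.176     ] ptrbase [0.70910228 0.01042536 0.136     ]
```

Call:
jog_arm:
  moves:
    - {"fingers": 0, "slide": [-41, -22, -2], "angular": [0, 0, -2]}
    - {"fingers": 0, "slide": [-77, -41, -4], "angular": [0, 0, -4]}
    - {"fingers": 0, "slide": [-113, -60, -6], "angular": [0, 0, -6]}
    - {"fingers": 0, "slide": [-149, -79, -8], "angular": [0, 0, -8]}
    - {"fingers": 0, "slide": [-185, -98, -10], "angular": [0, 0, -10]}
    - {"fingers": 0, "slide": [-221, -117, -12], "angular": [0, 0, -12]}
    - {"fingers": 0, "slide": [-257, -136, -14], "angular": [0, 0, -14]}
    - {"fingers": 0, "slide": [-293, -155, -16], "angular": [0, 0, -16]}
    - {"fingers": 0, "slide": [-329, -174, -18], "angular": [0, 0, -18]}
    - {"fingers": 0, "slide": [-365, -193, -18], "angular": [0, 0, -19.6]}

```text
clock: 1.63
tcp_pos: [0.4977, 0.1786, 0.261]
orientation: [0.001, 0.058, 0.998, 0.0]
wrist_force: [0.1, 0.4, -0.0]
finger_gap: 0.0853
grip_force: 0.0
```

Call:
jog_arm:
  moves:
    - {"fingers": 0, "slide": [-24, -26, 0]}
    - {"fingers": 0, "slide": [-51, -56, 0]}
    - {"fingers": 0, "slide": [-78, -86, 0]}
    - {"fingers": 0, "slide": [-105, -116, 0]}
    - {"fingers": 0, "slide": [-132, -146, 0]}
    - {"fingers": 0, "slide": [-157, -172, 0]}
    - {"fingers": 0, "slide": [-177, -193, 0]}
    - {"fingers": 0, "slide": [-188, -205, 0]}
    - {"fingers": 0, "slide": [-188, -205, 0]}

```text
schema error: expected keys fingers, slide, angular
```

```bash
python3 - <<'E'
from h import *
s=get_state();print(s["tcp_pos"],s["orientation"],s["clock"])
p=read_camera("top");q=read_camera("scene")
print([r for t in("square_gate_tab","marker") for r in tip_of(t,q)])
a=cv2.resize(p["color"][60:240,200:360],None,fx=2.4,fy=2.4);b=cv2.resize(q["color"][100:280,120:280],None,fx=2.4,fy=2.4)
cv2.imwrite("pics/d.png",cv2.hconcat([a,b])[...,::-1])
E
```

```text
[0.49770109 0.17859734 0.26102599] [6.76549866e-04 5.80161233e-02 9.98315381e-01 2.66649336e-04] 1.6333
[{'point': [212.4, 188.0], 'p': 0.74}, {'point': [213.0, 223.1], 'p': 0.62}]
```

View pics/d.png

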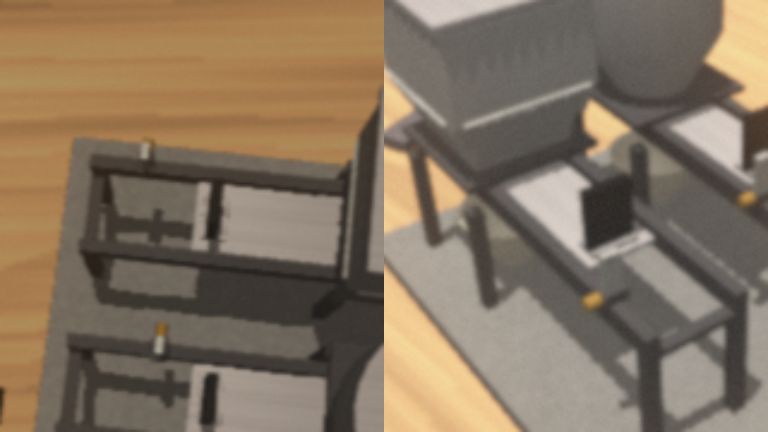

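The move was refused because every row needs all three keys, so the gripper isn't over the tab yet. The picture shows the same scene as before: tab at (212,188) in the scene view, pointer block at (213,223). I'll resend with complete rows.

Call:
jog_arm:
  moves:
    - {"fingers": 0, "slide": [-24, -26, 0], "angular": [0, 0, 0]}
    - {"fingers": 0, "slide": [-51, -56, 0], "angular": [0, 0, 0]}
    - {"fingers": 0, "slide": [-78, -86, 0], "angular": [0, 0, 0]}
    - {"fingers": 0, "slide": [-105, -116, 0], "angular": [0, 0, 0]}
    - {"fingers": 0, "slide": [-132, -146, 0], "angular": [0, 0, 0]}
    - {"fingers": 0, "slide": [-157, -172, 0], "angular": [0, 0, 0]}
    - {"fingers": 0, "slide": [-177, -193, 0], "angular": [0, 0, 0]}
    - {"fingers": 0, "slide": [-188, -205, 0], "angular": [0, 0, 0]}
    - {"fingers": 0, "slide": [-188, -205, 0], "angular": [0, 0, 0]}

```text
clock: 2.58
tcp_pos: [0.6606, -0.0466, 0.2591]
orientation: [-0.0, 0.06, 0.998, -0.0]
wrist_force: [0.0, -0.1, -0.3]
finger_gap: 0.0852
grip_force: 0.0
```

```bash
python3 - <<'E'
from h import *
s=get_state();print(s["tcp_pos"],s["orientation"],s["clock"])
p=read_camera("top");q=read_camera("scene")
print([(t,r) for t in("square_gate_tab","marker") for r in tip_of(t,q)])
a=cv2.resize(p["color"][60:240,200:360],None,fx=2.4,fy=2.4);b=cv2.resize(q["color"][80:260,130:290],None,fx=2.4,fy=2.4)
cv2.imwrite("pics/e.png",cv2.hconcat([a,b])[...,::-1])
E
```

```text
[ 0.66064085 -0.04664461  0.2590864 ] [-2.18273370e-04  5.96283393e-02  9.98220612e-01 -1.52885621e-04] 2.5833
[('square_gate_tab', {'point': [212.5, 183.9], 'p': 0.79})]
```

View pics/e.png

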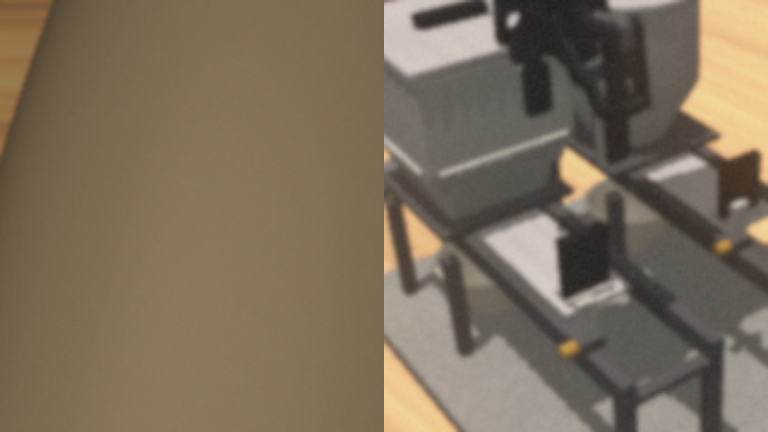

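The fingers are above and either side of the tab, which is at (212,184) in the scene view. Next I descend and grip.

Call:
jog_arm:
  moves:
    - {"fingers": 0, "slide": [0, 0, 20], "angular": [0, 0, 0]}
    - {"fingers": 0, "slide": [0, 0, 45], "angular": [0, 0, 0]}
    - {"fingers": 0, "slide": [0, 0, 70], "angular": [0, 0, 0]}
    - {"fingers": 0, "slide": [0, 0, 90], "angular": [0, 0, 0]}
    - {"fingers": 0, "slide": [0, 0, 100], "angular": [0, 0, 0]}
    - {"fingers": 0, "slide": [0, 0, 100], "angular": [0, 0, 0]}
  squeeze: 40

```text
clock: 3.28
tcp_pos: [0.6571, -0.0434, 0.158]
orientation: [-0.002, 0.058, 0.998, 0.0]
wrist_force: [-0.3, -0.1, -0.6]
finger_gap: 0.0853
grip_force: 0.0
```

Call:
jog_arm:
  moves:
    - {"fingers": 1, "slide": [0, 0, 0], "angular": [0, 0, 0]}
    - {"fingers": 1, "slide": [0, 0, 0], "angular": [0, 0, 0]}
    - {"fingers": 1, "slide": [0, 0, 0], "angular": [0, 0, 0]}
    - {"fingers": 1, "slide": [0, 0, 0], "angular": [0, 0, 0]}
    - {"fingers": 1, "slide": [0, 0, 0], "angular": [0, 0, 0]}
    - {"fingers": 1, "slide": [0, 0, 0], "angular": [0, 0, 0]}
    - {"fingers": 1, "slide": [0, 0, 0], "angular": [0, 0, 0]}
    - {"fingers": 1, "slide": [0, 0, 0], "angular": [0, 0, 0]}
    - {"fingers": 1, "slide": [0, 0, 0], "angular": [0, 0, 0]}
    - {"fingers": 1, "slide": [0, 0, 0], "angular": [0, 0, 0]}
  squeeze: 40

```text
clock: 4.12
tcp_pos: [0.6596, -0.0452, 0.161]
orientation: [0.001, 0.059, 0.998, 0.0]
wrist_force: [-0.0, 1.2, 5.1]
finger_gap: 0.0099
grip_force: 40.8
```

Gripped: the gap is 9.9 mm, which matches the tab. The estimated pull is about 61 mm along tool +y.

Call:
jog_arm:
  moves:
    - {"fingers": 1, "slide": [0, 4, 0], "angular": [0, 0, 0]}
    - {"fingers": 1, "slide": [0, 11, 0], "angular": [0, 0, 0]}
    - {"fingers": 1, "slide": [0, 18, 0], "angular": [0, 0, 0]}
    - {"fingers": 1, "slide": [0, 25, 0], "angular": [0, 0, 0]}
    - {"fingers": 1, "slide": [0, 32, 0], "angular": [0, 0, 0]}
    - {"fingers": 1, "slide": [0, 39, 0], "angular": [0, 0, 0]}
    - {"fingers": 1, "slide": [0, 46, 0], "angular": [0, 0, 0]}
    - {"fingers": 1, "slide": [0, 53, 0], "angular": [0, 0, 0]}
    - {"fingers": 1, "slide": [0, 58, 0], "angular": [0, 0, 0]}
    - {"fingers": 1, "slide": [0, 60, 0], "angular": [0, 0, 0]}

```text
clock: 4.95
tcp_pos: [0.6673, 0.0116, 0.161]
orientation: [0.001, 0.06, 0.998, -0.002]
wrist_force: [-0.0, -9.6, 3.9]
finger_gap: 0.0096
grip_force: 40.6
```

Call:
jog_arm:
  moves:
    - {"fingers": 1, "slide": [0, 0, 0], "angular": [0, 0, 0]}
    - {"fingers": 1, "slide": [0, 0, 0], "angular": [0, 0, 0]}
    - {"fingers": 1, "slide": [0, 0, 0], "angular": [0, 0, 0]}

```text
clock: 5.2
tcp_pos: [0.6673, 0.012, 0.161]
orientation: [0.001, 0.06, 0.998, -0.002]
wrist_force: [1.0, -6.2, 4.0]
finger_gap: 0.0097
grip_force: 40.4
```

```bash
python3 - <<'E'
from h import *
s=get_state();print(s["tcp_pos"],s["wrist_force"],s["finger_gap"],s["clock"])
q=read_camera("scene")
print([(t,r) for t in("square_gate_tab","marker") for r in tip_of(t,q)])
cv2.imwrite("pics/f.png",cv2.resize(q["color"][130:270,150:300],None,fx=4,fy=4,interpolation=cv2.INTER_CUBIC)[...,::-1])
E
```

```text
[0.66730812 0.01197086 0.1609625 ] [ 0.96336794 -6.19666578  4.00476768] 0.009723185926948623 5.2
[('square_gate_tab', {'point': [229.6, 202.3], 'p': 0.65}), ('marker', {'point': [213.5, 220.4], 'p': 0.55})]
```

View pics/f.png

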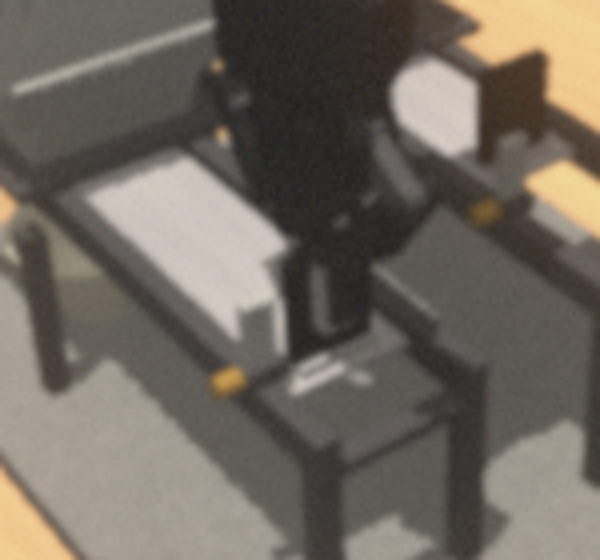

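The tab is out close to the pointer, which stands at crop (255,330), i.e. (214,212). I'll release, rise and move clear to check the alignment from above.

Call:
jog_arm:
  moves:
    - {"fingers": 0, "slide": [0, 0, 0], "angular": [0, 0, 0]}
    - {"fingers": 0, "slide": [0, 0, 0], "angular": [0, 0, 0]}
    - {"fingers": 0, "slide": [0, 0, 0], "angular": [0, 0, 0]}
    - {"fingers": 0, "slide": [0, 0, 0], "angular": [0, 0, 0]}
    - {"fingers": 0, "slide": [0, 0, 0], "angular": [0, 0, 0]}
    - {"fingers": 0, "slide": [0, 0, -20], "angular": [0, 0, 0]}
    - {"fingers": 0, "slide": [0, 0, -45], "angular": [0, 0, 0]}
    - {"fingers": 0, "slide": [0, 0, -70], "angular": [0, 0, 0]}
    - {"fingers": 0, "slide": [0, 0, -90], "angular": [0, 0, 0]}
    - {"fingers": 0, "slide": [0, 0, -100], "angular": [0, 0, 0]}

```text
clock: 6.18
tcp_pos: [0.6672, 0.0145, 0.2635]
orientation: [0.002, 0.059, 0.998, -0.0]
wrist_force: [0.1, 0.0, 0.8]
finger_gap: 0.085
grip_force: 0.0
```

Call:
jog_arm:
  moves:
    - {"fingers": 0, "slide": [15, 20, 0], "angular": [0, 0, 0]}
    - {"fingers": 0, "slide": [35, 50, 0], "angular": [0, 0, 0]}
    - {"fingers": 0, "slide": [53, 80, 0], "angular": [0, 0, 0]}
    - {"fingers": 0, "slide": [71, 112, 0], "angular": [0, 0, 0]}
    - {"fingers": 0, "slide": [89, 144, 0], "angular": [0, 0, 0]}
    - {"fingers": 0, "slide": [107, 176, 0], "angular": [0, 0, 0]}
    - {"fingers": 0, "slide": [125, 206, 0], "angular": [0, 0, 0]}
    - {"fingers": 0, "slide": [140, 230, 0], "angular": [0, 0, 0]}
    - {"fingers": 0, "slide": [150, 250, 0], "angular": [0, 0, 0]}
    - {"fingers": 0, "slide": [150, 250, 0], "angular": [0, 0, 0]}

```text
clock: 7.02
tcp_pos: [0.5443, 0.2841, 0.2597]
orientation: [-0.001, 0.056, 0.998, 0.001]
wrist_force: [0.5, 0.8, 0.6]
finger_gap: 0.0856
grip_force: 0.0
```

```bash
python3 - <<'E'
from h import *
s=get_state();print(s["tcp_pos"],s["clock"])
a=np.radians(6.8);ey=np.array([np.sin(a),np.cos(a),0]);ex=np.array([np.cos(a),-np.sin(a),0])
for i in range(3):
    p=read_camera("top");q=read_camera("scene");R={}
    for t in("square_gate_tab","marker"):
        L=[tip_of(t,c) for c in(p,q)]
        if all(L):
            R[t],e=tri([ray(c,l[0]["point"]) for c,l in zip((p,q),L)]);print(t,[(l[0]["point"],l[0]["p"]) for l in L],R[t].round(4),np.round(e,4))
    if len(R)==2:v=R["marker"]-R["square_gate_tab"];print(v@ex,v@ey)
A=cv2.resize(p["color"][95:195,225:325],None,fx=4,fy=4,interpolation=cv2.INTER_CUBIC);B=cv2.resize(q["color"][150:250,180:280],None,fx=4,fy=4,interpolation=cv2.INTER_CUBIC)
cv2.imwrite("pics/g.png",cv2.hconcat([A,B])[...,::-1])
E
```

```text
[0.54434366 0.28411685 0.25968185] 7.0167
square_gate_tab [([259.4, 142.6], 0.65), ([228.9, 201.0], 0.96)] [0.6692 0.0122 0.1662] [0.0022 0.0022]
marker [([260.8, 128.3], 0.65), ([212.8, 223.8], 0.81)] [0.707  0.0104 0.1385] [0.0006 0.0006]
0.03772420818178252 0.002653213966493506
square_gate_tab [([261.5, 143.5], 0.79), ([228.9, 202.5], 0.82)] [0.668  0.0089 0.1608] [0.0011 0.0011]
marker [([260.9, 127.1], 0.61), ([214.8, 223.1], 0.68)] [0.7069 0.0119 0.1414] [0.0018 0.0018]
0.03824995682292358 0.007545362392931274
square_gate_tab [([258.2, 141.9], 0.76), ([228.5, 203.4], 0.57)] [0.6717 0.0144 0.1636] [0.0026 0.0026]
marker [([261.0, 128.4], 0.46), ([215.2, 225.7], 0.82)] [0.7062 0.0117 0.1352] [0.0017 0.0017]
0.0345106949578755 0.0013983290039048363
```

View pics/g.png

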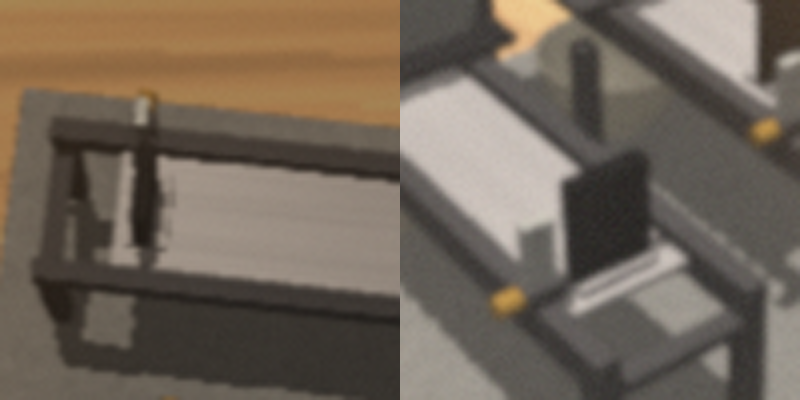

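The top crop shows the tab nearly level with the pointer (tab about (261,145), pointer about (261,122)), maybe a few mm short. I'll measure the edges from averaged frames.

```bash
cat > m.py <<'E'
from h import *
P=[read_camera("top") for _ in range(8)];p=P[0]
g=np.mean([x["color"].astype(float).mean(2) for x in P],0)
print("cols",list(range(252,274)))
for r in list(range(117,129))+list(range(134,158,2)):print(r,g[r,252:274].round().astype(int).tolist())
a=np.radians(6.8);ey=np.array([np.sin(a),np.cos(a),0]);ex=np.array([np.cos(a),-np.sin(a),0])
c=np.array([.6673,.0120,.183])
for n,X in(("tab +x",c+.02*ex),("tab -x",c-.02*ex),("ptr top if level",c+.038*ex+[0,0,-.007]),("ptr base if level",c+.038*ex+[0,0,-.037])):print(n,proj(p,X).round(2))
print("px per 10mm ey",proj(p,c+.01*ey)-proj(p,c));print(get_state()["clock"])
E
python3 m.py
```

```text
cols [252, 253, 254, 255, 256, 257, 258, 259, 260, 261, 262, 263, 264, 265, 266, 267, 268, 269, 270, 271, 272, 273]
117 [121, 122, 121, 122, 121, 122, 119, 113, 104, 106, 109, 112, 118, 122, 123, 122, 122, 122, 122, 122, 122, 122]
118 [120, 119, 119, 119, 120, 120, 119, 110, 100, 100, 95, 93, 107, 120, 124, 123, 123, 124, 123, 123, 124, 123]
119 [107, 104, 104, 105, 107, 110, 113, 120, 126, 120, 99, 83, 96, 116, 121, 121, 123, 124, 124, 124, 124, 124]
120 [97, 96, 95, 96, 97, 99, 108, 128, 143, 136, 108, 82, 88, 105, 111, 112, 115, 118, 119, 120, 120, 119]
121 [96, 95, 94, 94, 93, 95, 109, 134, 146, 132, 100, 80, 86, 98, 101, 102, 102, 101, 101, 103, 105, 105]
122 [97, 96, 94, 93, 92, 94, 111, 137, 145, 123, 86, 74, 85, 95, 98, 98, 97, 93, 92, 95, 97, 99]
123 [97, 96, 94, 94, 92, 89, 106, 135, 144, 120, 78, 68, 82, 94, 96, 97, 96, 94, 92, 95, 96, 96]
124 [91, 92, 91, 93, 93, 90, 107, 139, 148, 122, 76, 63, 78, 93, 96, 97, 96, 94, 94, 95, 95, 94]
125 [75, 75, 80, 85, 88, 88, 107, 134, 138, 112, 70, 60, 74, 92, 97, 96, 96, 95, 95, 95, 95, 95]
126 [63, 64, 66, 68, 69, 70, 74, 84, 87, 75
[... 967 characters left out ...]
 145]
148 [98, 111, 133, 145, 130, 89, 48, 36, 36, 33, 34, 49, 72, 108, 134, 140, 145, 148, 148, 147, 147, 147]
150 [71, 100, 133, 146, 133, 92, 46, 29, 30, 30, 34, 49, 72, 106, 126, 131, 145, 149, 149, 148, 148, 147]
152 [63, 103, 138, 148, 142, 111, 53, 28, 29, 30, 37, 54, 80, 111, 122, 126, 143, 149, 149, 149, 148, 148]
154 [69, 109, 140, 147, 142, 114, 60, 30, 27, 30, 42, 66, 108, 137, 135, 133, 143, 146, 146, 145, 145, 145]
156 [86, 123, 144, 141, 125, 105, 84, 62, 44, 42, 48, 66, 99, 122, 131, 141, 144, 144, 143, 143, 143, 143]
tab +x [261.17 130.63]
tab -x [259.11 150.25]
ptr top if level [262.14 123.07]
ptr base if level [262.35 127.82]
px per 10mm ey [-5.05305134 -0.47174874]
8.3167
```

```bash
cat > o.py <<'E'
from h import *
import sys
c=np.array([float(sys.argv[1]),float(sys.argv[2]),.163])
a=np.radians(6.8);ey=np.array([np.sin(a),np.cos(a),0]);ex=np.array([np.cos(a),-np.sin(a),0]);ez=np.array([0,0,1])
def box(o,x,y,z): return [o+i*ex*x+j*ey*y+k*ez for i in(-.5,.5) for j in(-.5,.5) for k in z]
E=[(i,i^b) for b in(1,2,4) for i in range(8) if i<i^b]
S=8
def panel(p,img,u,d):
    im=cv2.resize(img[u[1]:u[1]+37,u[0]:u[0]+50],None,fx=S,fy=S,interpolation=cv2.INTER_CUBIC)
    m=c+.038*ex+d*ey-.027*ez
    for B,col in((box(c,.04,.01,(-.035,.02)),(0,0,255)),(box(m,.014,.006,(.01,.04)),(0,200,0))):
        q=[(proj(p,X)-u+.5)*S for X in B]
        for i,j in E:cv2.line(im,tuple(int(v) for v in q[i]),tuple(int(v) for v in q[j]),col,1,cv2.LINE_AA)
    return im
rows=[]
for n,u in(("top",(238,113)),("scene",(200,186))):
    P=[read_camera(n) for _ in range(4)];g=np.mean([x["color"] for x in P],0).astype(np.uint8)[...,::-1].copy()
    rows.append(cv2.hconcat([panel(P[0],g,np.array(u),float(d)) for d in sys.argv[4:6]]))
cv2.imwrite(sys.argv[3],cv2.vconcat(rows))
E
python3 o.py .6673 .0120 pics/h.png 0.002 0.005
```

```text
(no output)
```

View pics/h.png

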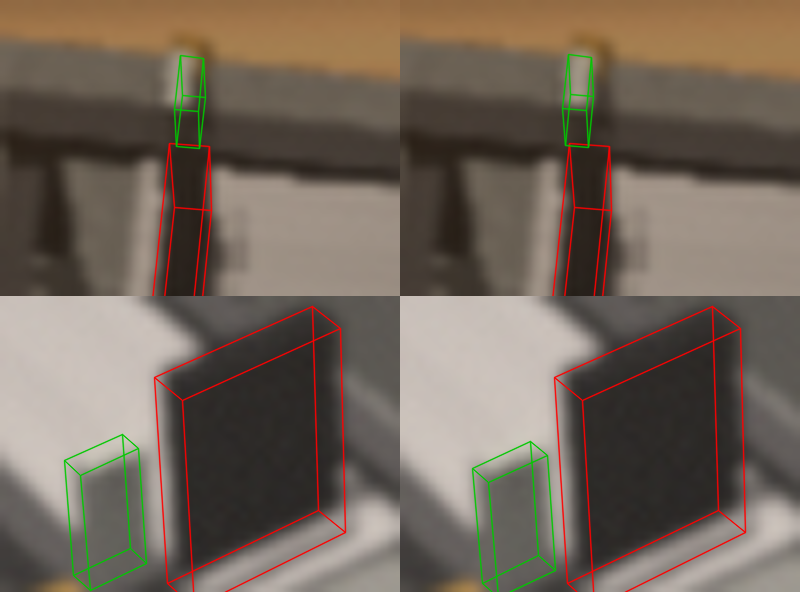

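In the top view the tab outline fits at its estimated place, and the pointer's light cap (about (259.8,122)) fits d ≈ 4–5 mm. The tab is therefore about 4.3 mm short, so I'll go back, regrip and pull the rest.

Call:
jog_arm:
  moves:
    - {"fingers": 0, "slide": [-15, -20, 0], "angular": [0, 0, 0]}
    - {"fingers": 0, "slide": [-35, -50, 0], "angular": [0, 0, 0]}
    - {"fingers": 0, "slide": [-53, -80, 0], "angular": [0, 0, 0]}
    - {"fingers": 0, "slide": [-71, -112, 0], "angular": [0, 0, 0]}
    - {"fingers": 0, "slide": [-89, -144, 0], "angular": [0, 0, 0]}
    - {"fingers": 0, "slide": [-107, -176, 0], "angular": [0, 0, 0]}
    - {"fingers": 0, "slide": [-125, -206, 0], "angular": [0, 0, 0]}
    - {"fingers": 0, "slide": [-140, -230, 0], "angular": [0, 0, 0]}
    - {"fingers": 0, "slide": [-150, -250, 0], "angular": [0, 0, 0]}
    - {"fingers": 0, "slide": [-150, -250, 0], "angular": [0, 0, 0]}

```text
clock: 9.55
tcp_pos: [0.6677, 0.0096, 0.2594]
orientation: [0.0, 0.061, 0.998, -0.001]
wrist_force: [0.3, -0.7, -0.5]
finger_gap: 0.0855
grip_force: 0.0
```

Call:
jog_arm:
  moves:
    - {"fingers": 0, "slide": [0, 0, 20], "angular": [0, 0, 0]}
    - {"fingers": 0, "slide": [0, 0, 45], "angular": [0, 0, 0]}
    - {"fingers": 0, "slide": [0, 0, 70], "angular": [0, 0, 0]}
    - {"fingers": 0, "slide": [0, 0, 90], "angular": [0, 0, 0]}
    - {"fingers": 0, "slide": [0, 0, 100], "angular": [0, 0, 0]}
    - {"fingers": 0, "slide": [0, 0, 100], "angular": [0, 0, 0]}

```text
clock: 10.05
tcp_pos: [0.6644, 0.0151, 0.1574]
orientation: [-0.003, 0.059, 0.998, 0.0]
wrist_force: [-0.1, 0.2, 0.2]
finger_gap: 0.0853
grip_force: 0.0
```

Call:
jog_arm:
  moves:
    - {"fingers": 1, "slide": [0, 0, 0], "angular": [0, 0, 0]}
    - {"fingers": 1, "slide": [0, 0, 0], "angular": [0, 0, 0]}
    - {"fingers": 1, "slide": [0, 0, 0], "angular": [0, 0, 0]}
    - {"fingers": 1, "slide": [0, 0, 0], "angular": [0, 0, 0]}
    - {"fingers": 1, "slide": [0, 0, 0], "angular": [0, 0, 0]}
    - {"fingers": 1, "slide": [0, 0, 0], "angular": [0, 0, 0]}
    - {"fingers": 1, "slide": [0, 0, 0], "angular": [0, 0, 0]}
    - {"fingers": 1, "slide": [0, 0, 0], "angular": [0, 0, 0]}
    - {"fingers": 1, "slide": [0, 0, 0], "angular": [0, 0, 0]}
    - {"fingers": 1, "slide": [0, 0, 0], "angular": [0, 0, 0]}

```text
clock: 10.88
tcp_pos: [0.6666, 0.0134, 0.1612]
orientation: [0.001, 0.059, 0.998, -0.001]
wrist_force: [-1.3, -5.2, 5.3]
finger_gap: 0.0094
grip_force: 41.6
```

Call:
jog_arm:
  moves:
    - {"fingers": 1, "slide": [0, 1, 0], "angular": [0, 0, 0]}
    - {"fingers": 1, "slide": [0, 2, 0], "angular": [0, 0, 0]}
    - {"fingers": 1, "slide": [0, 3, 0], "angular": [0, 0, 0]}
    - {"fingers": 1, "slide": [0, 3.5, 0], "angular": [0, 0, 0]}
    - {"fingers": 1, "slide": [0, 3.5, 0], "angular": [0, 0, 0]}
    - {"fingers": 1, "slide": [0, 3.5, 0], "angular": [0, 0, 0]}

```text
clock: 11.38
tcp_pos: [0.6669, 0.0157, 0.1612]
orientation: [0.001, 0.06, 0.998, -0.002]
wrist_force: [-2.0, -9.3, 6.3]
finger_gap: 0.0095
grip_force: 41.4
```

Call:
jog_arm:
  moves:
    - {"fingers": 1, "slide": [0, 0.7, 0], "angular": [0, 0, 0]}
    - {"fingers": 1, "slide": [0, 0.7, 0], "angular": [0, 0, 0]}
    - {"fingers": 0, "slide": [0, 0.7, 0], "angular": [0, 0, 0]}
    - {"fingers": 0, "slide": [0, 0.7, 0], "angular": [0, 0, 0]}
    - {"fingers": 0, "slide": [0, 0.7, 0], "angular": [0, 0, 0]}
    - {"fingers": 0, "slide": [0, 0.7, 0], "angular": [0, 0, 0]}
    - {"fingers": 0, "slide": [0, 0, 0], "angular": [0, 0, 0]}
    - {"fingers": 0, "slide": [0, 0, -20], "angular": [0, 0, 0]}
    - {"fingers": 0, "slide": [0, 0, -55], "angular": [0, 0, 0]}
    - {"fingers": 0, "slide": [0, 0, -90], "angular": [0, 0, 0]}

```text
clock: 12.22
tcp_pos: [0.6655, 0.0182, 0.2495]
orientation: [-0.002, 0.059, 0.998, 0.0]
wrist_force: [1.1, -0.1, 0.7]
finger_gap: 0.0854
grip_force: 0.0
```

Call:
jog_arm:
  moves:
    - {"fingers": 0, "slide": [0, 0, -10], "angular": [0, 0, 0]}
    - {"fingers": 0, "slide": [25, 40, -10], "angular": [0, 0, 0]}
    - {"fingers": 0, "slide": [43, 70, -10], "angular": [0, 0, 0]}
    - {"fingers": 0, "slide": [61, 102, -10], "angular": [0, 0, 0]}
    - {"fingers": 0, "slide": [80, 134, -10], "angular": [0, 0, 0]}
    - {"fingers": 0, "slide": [100, 166, -10], "angular": [0, 0, 0]}
    - {"fingers": 0, "slide": [120, 198, -10], "angular": [0, 0, 0]}
    - {"fingers": 0, "slide": [138, 226, -10], "angular": [0, 0, 0]}
    - {"fingers": 0, "slide": [150, 245, -10], "angular": [0, 0, 0]}
    - {"fingers": 0, "slide": [150, 245, -10], "angular": [0, 0, 0]}

```text
clock: 13.05
tcp_pos: [0.544, 0.2829, 0.2603]
orientation: [-0.0, 0.056, 0.998, 0.001]
wrist_force: [-0.8, -0.0, 0.4]
finger_gap: 0.0851
grip_force: 0.0
```

```bash
python3 m.py; python3 o.py .6678 .0163 pics/i.png 0 0.002; python3 - <<'E'
from h import *
a=np.radians(6.8);ey=np.array([np.sin(a),np.cos(a),0]);D=[]
for i in range(8):
    C=[read_camera(n) for n in("top","scene")];L=[[tip_of(t,c) for c in C] for t in("marker","square_gate_tab")]
    if all(l for x in L for l in x):
        m,t=[tri([ray(c,l[0]["point"]) for c,l in zip(C,x)])[0] for x in L];D.append((m-t)@ey)
print(np.round(D,4),np.median(D))
E
```

```text
cols [252, 253, 254, 255, 256, 257, 258, 259, 260, 261, 262, 263, 264, 265, 266, 267, 268, 269, 270, 271, 272, 273]
117 [121, 121, 121, 121, 121, 121, 120, 112, 105, 106, 109, 112, 118, 122, 122, 122, 122, 122, 122, 122, 122, 122]
118 [120, 120, 119, 119, 120, 120, 118, 110, 101, 100, 95, 94, 106, 120, 124, 123, 123, 122, 123, 123, 123, 124]
119 [107, 104, 103, 104, 107, 109, 113, 119, 125, 120, 99, 83, 96, 116, 122, 121, 123, 124, 124, 124, 124, 124]
120 [97, 95, 95, 96, 96, 99, 108, 129, 143, 136, 108, 81, 87, 105, 111, 112, 115, 119, 119, 119, 120, 120]
121 [96, 95, 94, 94, 93, 95, 110, 134, 146, 132, 99, 80, 86, 97, 101, 102, 102, 102, 101, 103, 105, 104]
122 [97, 95, 94, 93, 92, 94, 111, 137, 145, 123, 86, 74, 85, 95, 98, 98, 97, 93, 92, 95, 97, 98]
123 [97, 96, 94, 93, 92, 90, 105, 135, 145, 121, 78, 68, 82, 94, 96, 97, 96, 94, 92, 94, 97, 96]
124 [91, 91, 92, 94, 93, 90, 107, 138, 148, 122, 76, 63, 79, 92, 96, 96, 96, 94, 94, 94, 95, 94]
125 [75, 75, 80, 85, 88, 87, 106, 133, 138, 112, 70, 59, 74, 92, 96, 96, 96, 95, 95, 95, 95, 95]
126 [63, 63, 66, 69, 70, 69, 75, 84, 86, 75,
[... 1065 characters left out ...]
, 147, 147, 146, 146]
150 [134, 146, 131, 89, 43, 28, 29, 29, 34, 49, 72, 105, 124, 130, 144, 150, 149, 149, 148, 148, 148, 148]
152 [138, 148, 142, 110, 53, 28, 28, 29, 38, 61, 100, 132, 140, 142, 146, 148, 148, 148, 149, 148, 149, 148]
154 [139, 145, 140, 112, 59, 29, 27, 30, 42, 67, 109, 138, 140, 139, 143, 146, 145, 145, 145, 145, 145, 145]
156 [143, 139, 119, 99, 80, 63, 49, 47, 52, 65, 89, 111, 126, 140, 144, 144, 143, 144, 144, 143, 143, 144]
tab +x [261.17 130.63]
tab -x [259.11 150.25]
ptr top if level [262.14 123.07]
ptr base if level [262.35 127.82]
px per 10mm ey [-5.05305134 -0.47174874]
13.45
[-0.0003 -0.0016  0.0034  0.0044 -0.0026 -0.0017 -0.0112 -0.0019] -0.00163558741699076
```

View pics/i.png

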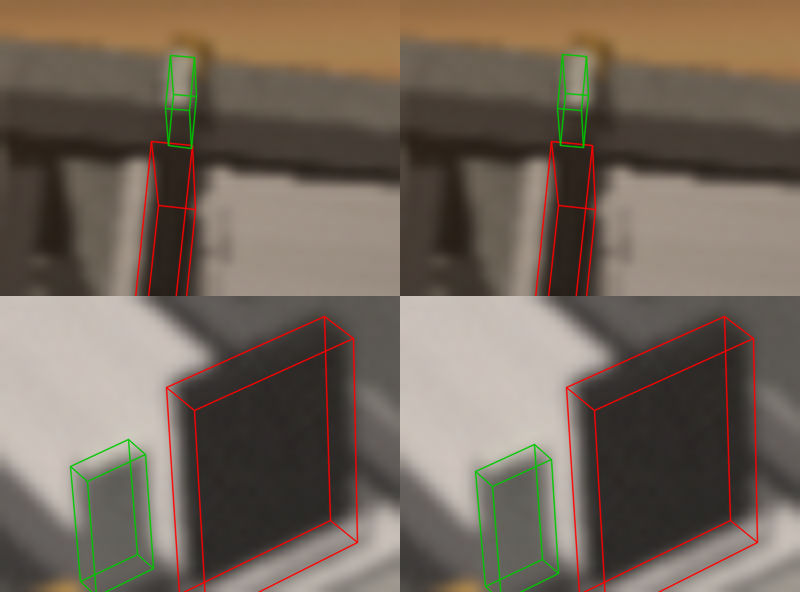

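The final picture shows the tab outline and the pointer's cap lining up at d ≈ 0. The edge profiles put them within about 1 mm, the arm is well clear, and the round gate wasn't touched.

```bash
python3 -c "
from workcell import *
print(hand_in())"
```

```text
the job is handed in; nothing more can be done
None
```

The square hopper's gate is pulled out until its tab stands level with the pointer, to within about 1 mm by my camera measurement. The gate is released, the arm is clear, the round gate was not touched, and the job was handed in at about 14 s.

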